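# Put the used oyster-seeding kit back in its tray

### The job

Clear the pearl-seeding bench: put the used kit into the pink kit tray, each piece lying flat in its own bay - one loose blue wedge in each of the two equal bays, the steel opener in the long bay, and the empty green dish upright in the short bay with the round outline. Leave alone the oysters, whose wedges must stay in to hold them open, the green dish that still holds beads, and the lidded tub; set each piece down rather than dropping it.

Things in the scene. Friction and masses are not known exactly. Their poses are not given: they have to be found in the camera images.
- kit_tray: Pink tray fixed to the bench, any yaw, 264 (x) x 172 mm, floor 4 mm thick, all walls 4 mm thick, 22 mm high. Origin: centre of underside. Bays, inside sizes (mm), centres in its frame: two wedge bays 126 x 80 at (-65, 42) and (65, 42); opener bay 160 x 80 at (-48, -42); dish bay 92 x 80 at (82, -42). A dark outline of the piece is printed on each bay's floor.
- wedge_a: Loose blue plastic shell wedge to put away, lying flat, 96 mm long (its x), 18 mm wide (its y). Origin: underside, mid-length. The -x half is a butt of even height 12 mm with a dark hole mark near its end; the +x half tapers to 4 mm at the tip. 25 g, balances about 5 mm to the -x side of the origin. Either way round will do in the bay.
- wedge_b: A second loose blue shell wedge to be put away, the same in every way as wedge_a; either of them may go in either wedge bay, one in each.
- opener: Rigid steel shell opener to put away, lying flat, 130 mm long (its x): two upright legs 4 mm thick, 11 mm high, 24 mm over their outsides (y) from x = -50 to +35 mm, joined by a bow at -x, bent to narrow jaws at +x; a brass cross screw at x = +24 sticks out to y = -15 and +17.5. Origin: underside, middle. 90 g, balances near the origin. Either way round will do.
- dish_empty: Empty round mint-green plastic dish to be put away, standing upright: 54 mm diameter at the rim (44 mm at the foot), 38 mm high, wall 3 mm, open top. Origin: centre of its underside, z up. About 60 g.
- dish_full: Dish of the same make and size as dish_empty but full of white beads (shell nuclei): still in use, to be left alone. Origin: centre of its underside.
- oyster_a: Grey-brown oyster held open by a blue wedge in its mouth, to be left alone: loose, about 118 mm long in all (its x) and 72 mm wide, about 28 mm high; round shell at the -x end, the wedge's butt sticking out 46 mm at the +x end, 12 to 24 mm above the bench. Origin: on the bench under the middle of the whole.
- oyster_b: A second wedged oyster, like oyster_a, to be left alone.
- tub: Closed white tub with a lilac lid, 62 mm diameter, 45 mm high, loose, to be left alone. Origin: centre of its underside.

How it is judged (in metres and radians):
At the end, for the whole second after the job is handed in: One wedge in each wedge bay, the opener in the long bay, the empty dish in the dish bay, all at rest and flat (dish upright) on the bay floor: underside within 4 mm of it, tilt under 0.1 rad. Oysters, dish with beads and tub within 25 mm of where they started ((((x of wedge_a in the frame of kit_tray between 0.04 and 0.09 m and y of wedge_a in the frame of kit_tray between 0.01 and 0.074 m and z of wedge_a in the frame of kit_tray between 0 and 0.008 m and angle between wedge_a's own z axis and vertical below 0.1 rad) and (x of wedge_b in the frame of kit_tray between -0.09 and -0.04 m and y of wedge_b in the frame of kit_tray between 0.01 and 0.074 m and z of wedge_b in the frame of kit_tray between 0 and 0.008 m and angle between wedge_b's own z axis and vertical below 0.1 rad)) or ((x of wedge_a in the frame of kit_tray between -0.09 and -0.04 m and y of wedge_a in the frame of kit_tray between 0.01 and 0.074 m and z of wedge_a in the frame of kit_tray between 0 and 0.008 m and angle between wedge_a's own z axis and vertical below 0.1 rad) and (x of wedge_b in the frame of kit_tray between 0.04 and 0.09 m and y of wedge_b in the frame of kit_tray between 0.01 and 0.074 m and z of wedge_b in the frame of kit_tray between 0 and 0.008 m and angle between wedge_b's own z axis and vertical below 0.1 rad))) and x of opener in the frame of kit_tray between -0.073 and -0.023 m and y of opener in the frame of kit_tray between -0.074 and -0.01 m and z of opener in the frame of kit_tray between 0 and 0.008 m and angle between each of opener, dish_empty's own z axis and vertical below 0.1 rad and x of dish_empty in the frame of kit_tray between 0.058 and 0.106 m and y of dish_empty in the frame of kit_tray between -0.06 and -0.024 m and z of dish_empty in the frame of kit_tray between 0 and 0.008 m and linear speed of each of wedge_a, wedge_b, opener, dish_empty below 0.02 m/s and distance of each of oyster_a, oyster_b, dish_full, tub from where it was at the start of the episode below 0.025 m); the robot touches nothing.
It fails at once if a piece of kit is dropped (falls free from more than about 25 mm) ((linear speed of wedge_a above 0.7 m/s and contact force between wedge_a and the fingers below 0.1 N) or (linear speed of wedge_b above 0.7 m/s and contact force between wedge_b and the fingers below 0.1 N) or (linear speed of opener above 0.7 m/s and contact force between opener and the fingers below 0.1 N) or (linear speed of dish_empty above 0.7 m/s and contact force between dish_empty and the fingers below 0.1 N)).
It fails at once if an oyster, the dish with beads or the tub is moved by more than 25 mm (distance of any of oyster_a, oyster_b, dish_full, tub from where it was at the start of the episode above 0.025 m).
It also fails if it takes over 106 s, if anything falls off the work surface, if the arm or the gripper's body presses on something with over 40 N, if the wrist force passes 120 N, or if a joint passes its speed limit or range.

### The arm

A 6-joint arm with a two-finger parallel gripper is mounted at the origin on the work surface. World frame = base frame: x ahead of the robot, y to its left, z up, the work surface at z = 0. Lengths are in m, angles in degrees, forces in N, time in s.
With the tool pointing down it reaches from about 0.375 to 0.9 m from the base axis. Payload 3.1 kg.
Tool frame: the origin (TCP) lies at the very end of the fingers, on their centre line; the grasp point (between the pads) lies bot.hold_point_z behind it (bot.hold_point_z is the distance from the TCP to the grasp point, in m); z points along the fingers, y is the line along which they close (so a half turn about z gives the same grasp; the last joint's range is limited). The gripper opens to 87 mm and grips with 3 to 60 N. Pads are 19 mm wide; open, the fingers measure 117 mm over their backs; the gripper's body (75 mm by 190 mm) begins 51 mm behind the grasp point.
Start: joints at [62.424, 30.224, 82.088, -0, 67.689, -10.227], TCP at [0.186, 0.597, 0.223] pointing down, gripper open.
Joint ranges: [-176.69, 176.69], [-43.24, 126.21], [12.49, 139.97], [-82, 262], [0, 151.66], [-163.58, 163.58]. Speed limits (degrees/s): [159.86, 159.86, 180, 180, 180, 180].

### API

Orientations are given as a 3x3 rotation matrix whose columns are the frame's x, y, z axes.
In Python, from rig import bot gives the robot as it stands.
- The arm moves only by the tool apply_moves, never from a script. Its argument "plan" is one flat list of numbers, 4 for each row, row after row: the shift along the world's x, y, z normalised to -1 to 1, where 1 is 0.05 m, then the turn about the world's z normalised to -1 to 1, where 1 is 10 degrees. A call has 1 to 12 rows; each row shifts and turns the commanded pose from where the row before left it; what a row does not reach is not made up. A row lasts 1/8 s, in which the tool goes at most 62.5 mm and 10.7 degrees, less where a joint would pass 70% of its speed; a pose out of reach is approached as far as the arm can. A call with a number of a shift or a turn outside -1 to 1 is refused whole. A call with a gripper value outside its range is refused whole. "grip" is the closure, from -1 (fully open) to 1 (shut), so that 0 is half open, set as the call begins (left out, the last holds). The fingers move at their own pace and stop on an object; the grip force is fixed at half the most. Time passes only in rows, so rows that do not move let the fingers close. It gives the time, the measured TCP pose, the force, the opening and the grip force at its end, in the units of the state.
- bot.read_state(): the state, without advancing time (a new reading comes with each control period).
- bot.capture(name): name is "scene" or "top"; returns (picture, depth): 420x560x3 uint8, red, green, blue; 420x560 float32, m along the optical axis (not along the pixel's ray), 0 where there is no reading.
- bot.camera_info(name): a dict with "vertical_fov" (degrees; the focal length in pixels is half the picture's height over the tangent of half this angle, whatever the lens; pixels are square), "cx", "cy" (the principal point, pixels), "rvec" (rotation vector, rad) and "tvec" (3), from world to camera coordinates, as OpenCV has them. Camera axes: x right, y down, z forward; pixel columns grow to the right and rows downward; lengths in m; the calibration is good to about 2 mm. A picture is of the moment at which its call begins. camera_info takes no time and is no camera call.
- bot.hand_in(): hands the job in; it is judged then, once.
Trained networks look in the newest picture that a camera, given by its name, has taken for a name from the list of things; names that differ only in an ending like _2 or _b are one class to them, and where a whole thing is asked for, a point or a joint stands for the part that bears it (a point fixed in the world has none). Each returns a list of dicts, best first, with "p" (0 to 1); they miss things now and then, are a little off and sometimes report something else, mostly with a low value. They report only what shows in the picture. A call takes as long as a camera call.
- bot.outline_of(camera, target): "mask" (420x560 bool, what is visible of it) and "xy" ([column, row] as shares, 0 to 1, of the picture: columns of its width, rows of its height, amid what is visible of it).
- bot.pinpoint(camera, target): "xy" ([column, row] as shares, 0 to 1, of the picture: columns of its width, rows of its height: a listed point, or the origin of a listed thing).
The state is a dict: "time_s": time; "joint_positions": joint angles; "qvel": joint speeds; "tau": joint torques, N m; "position": TCP position; "tcp_rot": TCP orientation; "force": force on the tool from outside, world axes, zero at the start; "moment": the same for the moment, N m; "opening": opening from 0.0 (shut) to 1.0 (fully open); "grasp_force": force on a finger pad.
Only numpy, scipy, OpenCV 4.12 (cv2) and the standard library are available. Lean on these libraries where they do the work, as an engineer would, in place of code of your own. Each camera call takes 0.05 s, during which the arm holds its last target. There are 200 camera calls.

## Working session

There is one attempt and no reset: what is moved stays moved. The work goes in short steps, Python scripts to look and compute and a tool call to move; the robot and the scene stay as the last step left them, time stands still between calls to the robot, and variables do not carry over. Pictures are saved under pics/ and viewed, at most 14 in all, crops included, and the job is handed in when it is done.

Besides the shell and the picture viewer there is one more tool, called after "Request:" in YAML: its name, and indented under it one key for each argument. apply_moves: Moves the arm, as the interface text tells. Its arguments: {"type":"object","properties":{"plan":{"type":"array","items":{"type":"number"}},"grip":{"type":"number"}},"required":["plan"]}

```bash
mkdir -p pics
cat > h.py <<'E'
import numpy as np, cv2
from rig import bot
def cam(n):
    i=bot.camera_info(n); f=210/np.tan(np.radians(i["vertical_fov"])/2)
    K=np.array([[f,0,i["cx"]],[0,f,i["cy"]],[0,0,1.]]); R=cv2.Rodrigues(np.array(i["rvec"],float))[0]
    return K,R,np.array(i["tvec"],float).ravel()
def cloud(n,d):
    K,R,t=cam(n); v,u=np.mgrid[0:420,0:560]
    p=np.stack([(u-K[0,2])/K[0,0]*d,(v-K[1,2])/K[1,1]*d,d],-1)
    w=(p-t)@R; w[d<=0]=np.nan
    return w
def ray(n,u,v,z):
    K,R,t=cam(n); c=-R.T@t; r=R.T@np.array([(u-K[0,2])/K[0,0],(v-K[1,2])/K[1,1],1]); return c+r*(z-c[2])/r[2]
E
python3 - <<'E'
from h import *
print(bot.hold_point_z, bot.read_state())
for n in("scene","top"):
    p,d=bot.capture(n); cv2.imwrite(f"pics/{n}0.png",p[...,::-1]); np.save(n+"d.npy",d); np.save(n+"p.npy",p)
    W=cloud(n,d); K,R,t=cam(n); print(n,"campos",-R.T@t,K[0,0])
    for o in["kit_tray","wedge_a","opener","dish_empty","dish_full","oyster_a","tub"]:
        for r in bot.outline_of(n,o):
            if r["p"]<.2: continue
            m=r["mask"]&(d>0); w=W[m]
            if len(w)<5: continue
            c=cv2.minAreaRect((w[:,:2]*1000).astype(np.float32))
            print(n,o,round(r["p"],2),np.round(np.array(r["xy"])*[560,420]),m.sum(),"med",np.round(np.nanmedian(w,0),3),"z95",np.round(np.nanpercentile(w[:,2],95),3),"rect",np.round(c[0]),np.round(c[1]),round(c[2]))
E
```

```text
0.0187 {'time_s': 0.0, 'joint_positions': array([ 6.24259171e+01,  3.02787572e+01,  8.21556146e+01, -1.35467874e-03,
        6.76878064e+01, -1.02275196e+01]), 'qvel': array([ 0.04966879, -0.00326574, -0.01060194,  0.10470872,  0.03371214,
        0.06926072]), 'tau': array([-9.55205996e-05, -4.40038848e+01, -1.76590258e+01,  6.32888381e-02,
        5.82824077e-02, -1.55378684e-04]), 'position': array([0.18598642, 0.5959322 , 0.22157814]), 'tcp_rot': array([[-9.54521323e-01,  2.98141086e-01, -9.67693509e-04],
       [ 2.98142443e-01,  9.54519498e-01, -1.90032147e-03],
       [ 3.57118415e-04, -2.10240787e-03, -9.99997726e-01]]), 'force': array([0.0767085 , 0.10060413, 1.04113762]), 'moment': array([ 0.00972834, -0.00917458,  0.02957839]), 'grasp_force': 0.0, 'opening': 0.9989617831457687}
scene campos [ 0.88472557 -0.41631677  0.81223412] 448.24677649560914
scene kit_tray 0.62 [289. 232.] 8977 med [ 0.551 -0.009  0.004] z95 0.021 rect [546.  11.] [180. 284.] 17
scene kit_tray 0.2 [304. 118.] 424 med [0.377 0.268 0.022] z95 0.038 rect [366. 280.] [50. 99.] 39
scene wedge_a 0.82 [367. 
[... 1377 characters left out ...]
p dish_empty 0.92 [179. 249.] 349 med [0.383 0.268 0.007] z95 0.039 rect [382. 263.] [53. 56.] 72
top dish_full 0.55 [147. 177.] 329 med [0.583 0.365 0.029] z95 0.039 rect [585. 367.] [55. 53.] 39
top dish_full 0.28 [179. 248.] 326 med [0.382 0.269 0.007] z95 0.039 rect [379. 265.] [52. 56.] 23
top oyster_a 0.92 [365. 185.] 532 med [ 0.554 -0.254  0.02 ] z95 0.025 rect [ 571. -251.] [ 61. 117.] 89
top oyster_a 0.79 [411. 232.] 649 med [ 0.429 -0.384  0.019] z95 0.025 rect [ 416. -389.] [119.  70.] 4
top oyster_a 0.24 [397. 175.] 223 med [ 0.595 -0.368  0.01 ] z95 0.015 rect [ 596. -371.] [24. 96.] 71
top tub 0.79 [142. 236.] 457 med [0.417 0.369 0.044] z95 0.048 rect [418. 372.] [60. 60.] 67
```

View pics/scene0.png

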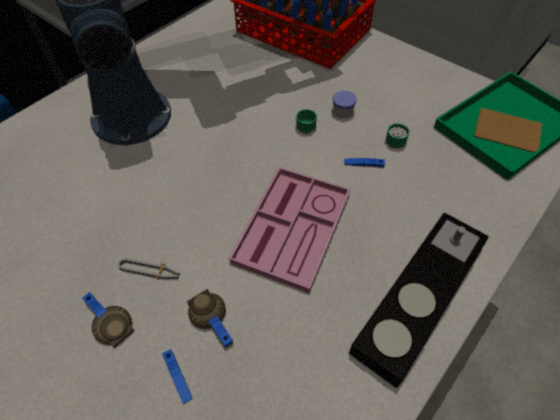

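View pics/top0.png

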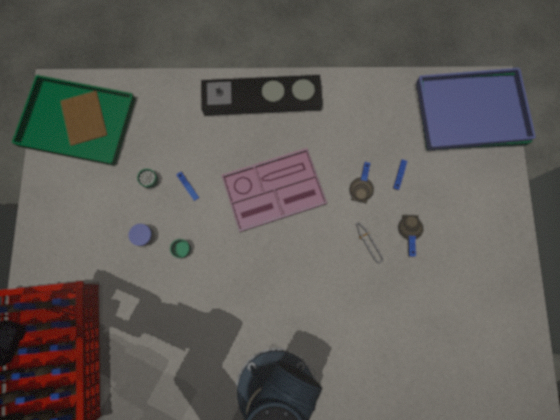

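The scene view shows the tray at (290,230) with the dish bay at its far right. The empty dish is at (306,121), the beaded one at (398,133), the opener at (150,268) with its jaws to the right, and the loose wedges at (365,162) and (178,377). The top view agrees, so next I'll refine the poses by fitting silhouettes in both views.

```bash
cat > fit.py <<'E'
from h import *
from scipy.optimize import minimize
def box(lx,ly,h): return np.array([[x,y,z] for x in(-lx/2,lx/2) for y in(-ly/2,ly/2) for z in(0,h)])
def ring(r,z): a=np.linspace(0,2*np.pi,24,endpoint=False); return np.c_[r*np.cos(a),r*np.sin(a),a*0+z]
WEDGE=np.array([[-.048,s*.009,z] for s in(-1,1) for z in(0,.012)]+[[0,s*.009,.012] for s in(-1,1)]+[[.048,s*.009,z] for s in(-1,1) for z in(0,.004)])
M={"kit_tray":box(.264,.172,.022),"wedge_a":WEDGE,"dish_empty":np.r_[ring(.022,0),ring(.027,.038)],
 "opener":np.r_[box(.085,.024,.011)+[-.0075,0,0],[[-.065,s*.006,z] for s in(-1,1) for z in(0,.011)],[[.065,s*.003,z] for s in(-1,1) for z in(0,.011)],[[.024,-.015,.006],[.024,.0175,.006]]]}
def sil(n,P,q):
    c,s=np.cos(q[2]),np.sin(q[2]); w=np.c_[P[:,0]*c-P[:,1]*s+q[0],P[:,0]*s+P[:,1]*c+q[1],P[:,2]]
    K,R,t=cam(n); u=cv2.projectPoints(w,cv2.Rodrigues(R)[0],t,K,None)[0][:,0]
    m=np.zeros((1680,2240),np.uint8); cv2.fillConvexPoly(m,cv2.convexHull((((u+.5)*4-.5)*16).astype(np.int32)),255,shift=4)
    return cv2.resize(m,(560,420),interpolation=cv2.INTER_AREA)/255.
def fit(o,q0,masks):
    tot=sum(m.sum() for m in masks.values())
    f=lambda q:sum(np.abs(sil(n,M[o],q)-m).sum() for n,m in masks.items())/tot
    S=np.array([q0]+[np.array(q0)+d for d in np.diag([.01,.01,.12])])
    r=minimize(f,q0,method="Nelder-Mead",options=dict(initial_simplex=S,xatol=2e-4,fatol=1e-4,maxfev=150)); return r.x,r.fun
def masks(o,q,names=("scene","top")):
    out={}
    for n in names:
        K,R,t=cam(n); e=cv2.projectPoints(np.array([[q[0],q[1],.01]]),cv2.Rodrigues(R)[0],t,K,None)[0].ravel()
        c=[r for r in bot.outline_of(n,o) if np.hypot(*(np.array(r["xy"])*[560,420]-e))<18]
        if c:
            k=c[0]["mask"].astype(np.uint8)
            if o in("opener","dish_empty","kit_tray"): k=cv2.drawContours(np.zeros_like(k),[cv2.convexHull(np.argwhere(k)[:,::-1].astype(np.int32))],-1,1,-1) if o!="opener" else cv2.morphologyEx(k,cv2.MORPH_CLOSE,np.ones((7,7),np.uint8))
            out[n]=k.astype(float)
    return out
def run(o,q0):
    ms=masks(o,q0); both=fit(o,q0,ms); print(o,np.round(both[0][:2],4),round(np.degrees(both[0][2]),1),"res",round(both[1],3),{n:np.round(fit(o,both[0],{n:m})[0],3) for n,m in ms.items()}); return both[0]
E
python3 - <<'E'
from fit import *
for n in("scene","top"): bot.capture(n)
r=np.radians
T=run("kit_tray",[.553,.005,r(107)])
for o,q in[("wedge_a",[.566,.256,r(34)]),("wedge_a",[.596,-.369,r(-20)]),("opener",[.395,-.266,r(30)]),("dish_empty",[.38,.266,0])]:
    q=run(o,q)
    if o!="dish_empty":
      for n in("scene","top"):
        W=cloud(n,np.load(n+"d.npy")); dx=W[...,:2]-q[:2]; c,s=np.cos(q[2]),np.sin(q[2]); a=dx[...,0]*c+dx[...,1]*s; b=-dx[...,0]*s+dx[...,1]*c
        print(n,[np.round(np.nanpercentile(W[...,2][(abs(b)<.008)&(a>lo)&(a<lo+.024)],70),4) for lo in(-.048,-.024,0,.024)])
c,s=np.cos(T[2]),np.sin(T[2])
for b in[(-.065,.042),(.065,.042),(-.048,-.042),(.082,-.042)]: print(b,np.round([T[0]+b[0]*c-b[1]*s,T[1]+b[0]*s+b[1]*c],4))
st=bot.read_state(); R=st["tcp_rot"]; print("tool y angle",np.degrees(np.arctan2(R[1,1],R[0,1])),st["position"])
E
```

```text
kit_tray [0.5509 0.0032] 107.9 res 0.039 {'scene': array([0.551, 0.003, 1.884]), 'top': array([0.552, 0.004, 1.883])}
wedge_a [0.5673 0.2573] 40.5 res 0.218 {'scene': array([0.567, 0.257, 0.708])}
scene [np.float64(0.0064), np.float64(0.0099), np.float64(0.0124), np.float64(0.0114)]
top [np.float64(0.0077), np.float64(0.0115), np.float64(0.0129), np.float64(0.0124)]
wedge_a [ 0.5958 -0.3689] -20.0 res 0.098 {'scene': array([ 0.595, -0.369, -0.35 ]), 'top': array([ 0.598, -0.37 , -0.359])}
scene [np.float64(0.0121), np.float64(0.0118), np.float64(0.01), np.float64(0.0058)]
top [np.float64(0.0128), np.float64(0.0132), np.float64(0.0113), np.float64(0.0076)]
opener [ 0.3916 -0.268 ] 29.0 res 0.824 {'scene': array([ 0.393, -0.267,  0.494]), 'top': array([ 0.392, -0.268,  0.506])}
scene [np.float64(0.0003), np.float64(0.0003), np.float64(0.0006), np.float64(0.006)]
top [np.float64(0.001), np.float64(0.0022), np.float64(0.0011), np.float64(0.0056)]
dish_empty [0.3796 0.263 ] 3.6 res 0.088 {'scene': array([0.379, 0.264, 0.077]), 'top': array([0.38 , 0.262, 0.096])}
(-0.065, 0.042) [ 0.531  -0.0715]
(0.065, 0.042) [0.491  0.0522]
(-0.048, -0.042) [ 0.6057 -0.0295]
(0.082, -0.042) [0.5657 0.0942]
tool y angle 72.64963467605688 [0.18634726 0.59659003 0.22256084]
```

Request:
apply_moves:
  plan: [0.55,-0.95,-0.4,0,0.55,-0.95,-0.4,0,0.55,-0.95,-0.4,0,0.55,-0.95,-0.4,0,0.55,-0.95,-0.4,0,0.55,-0.95,-0.4,0,0.55,-0.95,-0.4,0,0,0,0,0,0,0,0,0]
  grip: -1

```text
time_s: 2.52
position: [0.379, 0.2642, 0.0827]
tcp_rot: [[-0.954, 0.299, -0.0], [0.299, 0.954, 0.0], [0.0, 0.0, -1.0]]
force: [-0.1, 0.4, 0.1]
opening: 1.003
grasp_force: 0.0
```

Run:
```python
from fit import *
for n in("scene","top"):
    p,d=bot.capture(n); W=cloud(n,d); p=p.astype(int)
    k=(p[...,2]>p[...,0]+50)&(p[...,2]>p[...,1]+30)
    for q in([.567,.257],[.596,-.369]):
        m=k&(np.hypot(W[...,0]-q[0],W[...,1]-q[1])<.06); w=W[m]
        l=cv2.minAreaRect((w[:,:2]*1000).astype(np.float32)); v=cv2.fitLine(w[:,:2].astype(np.float32),cv2.DIST_L2,0,.01,.01).ravel()
        print(n,m.sum(),np.round(l[0]),np.round(l[1]),np.degrees(np.arctan2(v[1],v[0])))
        np.save(f"m_{n}_{int(q[1]>0)}.npy",m)
for i,q in((1,[.567,.257,np.radians(214)]),(0,[.596,-.369,np.radians(-20)])):
    ms={n:np.load(f"m_{n}_{i}.npy").astype(float) for n in("scene","top")}
    x,f=fit("wedge_a",q,ms); print(x[:2],np.degrees(x[2])%360,f)
```

```text
scene 241 [565. 257.] [92. 25.] 34.120342
scene 572 [ 596. -368.] [17. 96.] -19.756433
top 164 [565. 256.] [91. 16.] 34.77458
top 150 [ 596. -368.] [16. 93.] -20.069206
[0.56516911 0.25713642] 213.85611171402104 0.41091261195836354
[ 0.59559708 -0.36829772] 340.56678288804005 0.20016837760034764
```

Request:
apply_moves:
  plan: [0,-0.01,-0.5,0,0,-0.01,-0.5,0,0,0,-0.25,0,0,0,0,0]

```text
time_s: 3.12
position: [0.3781, 0.2638, 0.0198]
tcp_rot: [[-0.955, 0.296, -0.001], [0.296, 0.955, -0.0], [0.001, -0.001, -1.0]]
force: [-0.6, 0.4, -0.7]
opening: 1.001
grasp_force: 0.0
```

Request:
apply_moves:
  plan: [0,0,0,0,0,0,0,0,0,0,0,0,0,0,0,0,0,0,0,0,0,0,0,0,0,0,0,0,0,0,0,0]
  grip: 1

```text
time_s: 4.12
position: [0.3792, 0.2632, 0.0204]
tcp_rot: [[-0.954, 0.298, 0.001], [0.298, 0.954, 0.0], [-0.001, 0.001, -1.0]]
force: [0.4, -0.8, 5.5]
opening: 0.607
grasp_force: 30.0
```

Request:
apply_moves:
  plan: [0,0,0.4,0,0,0,0.6,0,0,0,0.6,0,0.62,-0.56,0,0.6,0.62,-0.56,0,0.6,0.62,-0.56,0,0.6,0.62,-0.56,0,0.6,0.62,-0.56,0,0.6,0.62,-0.56,0,0.5,0,0,0,0,0,0,0,0]

```text
time_s: 5.5
position: [0.5633, 0.0951, 0.0992]
tcp_rot: [[-0.953, -0.302, -0.003], [-0.302, 0.953, 0.0], [0.003, 0.001, -1.0]]
force: [-1.3, 0.4, -0.8]
opening: 0.602
grasp_force: 30.0
```

Run:
```python
from fit import *
for n in("scene",):
    p,d=bot.capture(n); cv2.imwrite(f"pics/{n}1.png",cv2.resize(p[100:260,200:420],None,fx=3,fy=3)[...,::-1])
```

```text
(no output)
```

View pics/scene1.png

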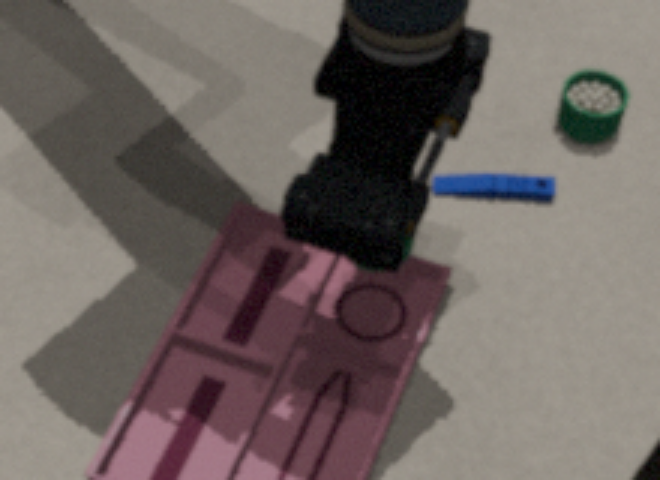

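The dish is held, with green just showing under the fingers at (410,240), and it is above its bay.

Request:
apply_moves:
  plan: [0.04,-0.02,-0.5,0,0,0,-0.5,0,0,0,-0.3,0,0,0,-0.1,0,0,0,-0.05,0,0,0,-0.03,0,0,0,0,0,0,0,0,0]

```text
time_s: 6.55
position: [0.5671, 0.094, 0.0265]
tcp_rot: [[-0.953, -0.303, 0.001], [-0.303, 0.953, -0.0], [-0.001, -0.0, -1.0]]
force: [-0.3, -0.4, -0.3]
opening: 0.607
grasp_force: 30.0
```

Request:
apply_moves:
  plan: [0,0,-0.02,0,0,0,-0.015,0,0,0,0,0]

```text
time_s: 6.92
position: [0.5669, 0.094, 0.0244]
tcp_rot: [[-0.953, -0.303, 0.0], [-0.303, 0.953, -0.0], [-0.0, -0.0, -1.0]]
force: [0.0, 0.3, 2.1]
opening: 0.6
grasp_force: 30.0
```

Request:
apply_moves:
  plan: [0,0,0,0,0,0,0,0,0,0,0,0,0,0,0,0,0,0,0.2,0,0,0,0.6,0,0,0,0.8,0,0,0,0,0]
  grip: -0.7

```text
time_s: 7.92
position: [0.5695, 0.094, 0.1079]
tcp_rot: [[-0.953, -0.303, 0.008], [-0.303, 0.953, -0.0], [-0.007, -0.003, -1.0]]
force: [0.0, -0.4, 0.2]
opening: 0.849
grasp_force: 0.0
```

Request:
apply_moves:
  plan: [0.01,0.66,0,0.34,0.01,0.66,0,0.34,0.01,0.66,0,0.34,0.01,0.66,-0.4,0.34,0,0.66,-0.6,0.31,0,0,0,0,0,0,0,0,0,0,0,0]
  grip: -0.03

```text
time_s: 8.93
position: [0.5695, 0.2581, 0.0551]
tcp_rot: [[-0.826, -0.563, 0.001], [-0.563, 0.826, 0.0], [-0.001, -0.001, -1.0]]
force: [-0.2, -1.0, -0.1]
opening: 0.515
grasp_force: 0.0
```

Run:
```python
from fit import *
for n in("scene","top"):
    p,d=bot.capture(n); s=p[110:260,200:420] if n=="scene" else p[120:260,130:340]; cv2.imwrite(f"pics/{n}2.png",cv2.resize(s,None,fx=3,fy=3)[...,::-1])
print(bot.read_state()["position"])
```

```text
[0.56958765 0.25815559 0.05522747]
```

View pics/scene2.png

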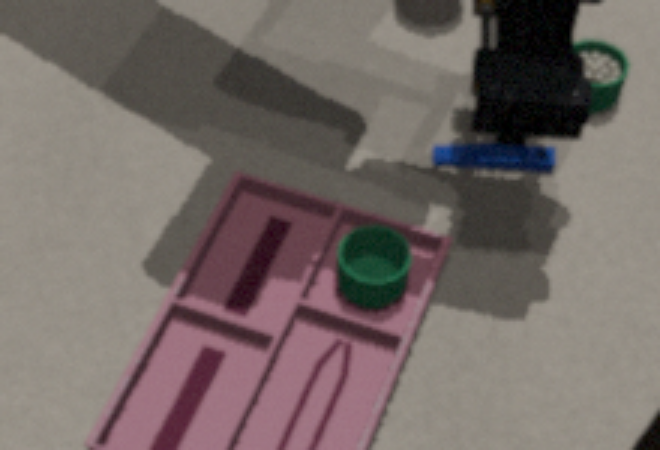

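The dish stands upright in its bay at (373,265), and the gripper is over wedge 1 at (495,158).

Request:
apply_moves:
  plan: [0,0,-0.5,0,0,0.02,-0.4,0,0,0,-0.12,0,0,0,0,0,0,0,0,0]

```text
time_s: 9.65
position: [0.5694, 0.2602, 0.0039]
tcp_rot: [[-0.826, -0.564, 0.001], [-0.564, 0.826, 0.0], [-0.001, -0.0, -1.0]]
force: [0.4, 0.5, -0.8]
opening: 0.515
grasp_force: 0.0
```

Request:
apply_moves:
  plan: [0,0,0,0,0,0,0,0,0,0,0,0,0,0,0,0,0,0,0,0,0,0,0,0,0,0,0,0]
  grip: 1

```text
time_s: 10.52
position: [0.5689, 0.2601, 0.0035]
tcp_rot: [[-0.826, -0.564, 0.0], [-0.564, 0.826, 0.0], [-0.0, -0.0, -1.0]]
force: [-0.1, -0.4, 2.6]
opening: 0.201
grasp_force: 30.0
```

Request:
apply_moves:
  plan: [0,0,0.4,0,0,0,0.6,0,0,0,0.7,0,0,-0.3,0,-0.9,0,-0.4,0,-0.9,-0.1,-0.4,0,-0.9,-0.2,-0.4,0,-0.9,-0.2,-0.4,0,-0.9,-0.2,-0.4,0,-0.9,-0.2,-0.4,0,-0.9,-0.2,-0.4,0,-0.9]

```text
time_s: 11.9
position: [0.5139, 0.1044, 0.0895]
tcp_rot: [[-0.789, 0.615, 0.002], [0.615, 0.789, -0.0], [-0.001, 0.001, -1.0]]
force: [0.3, -0.1, -0.3]
opening: 0.201
grasp_force: 30.0
```

Request:
apply_moves:
  plan: [-0.14,-0.4,0,-0.9,-0.14,-0.4,0,-0.9,-0.14,-0.35,0,-0.9,0,0,0,-0.74,0,0,0,0,0,0,0,0]

```text
time_s: 12.65
position: [0.4931, 0.0477, 0.0888]
tcp_rot: [[-0.31, 0.951, 0.001], [0.951, 0.31, -0.0], [-0.0, 0.001, -1.0]]
force: [-0.1, 0.2, -0.3]
opening: 0.203
grasp_force: 30.0
```

Request:
apply_moves:
  plan: [0,0,-0.5,0,0,0,-0.5,0,0,0,-0.4,0,0,0,-0.12,0,0,0,-0.06,0,0,0,-0.03,0,0,0,0,0,0,0,0,0]

```text
time_s: 13.65
position: [0.4931, 0.0475, 0.0082]
tcp_rot: [[-0.308, 0.951, 0.001], [0.951, 0.308, -0.0], [-0.0, 0.001, -1.0]]
force: [-0.1, 0.1, -0.2]
opening: 0.201
grasp_force: 30.0
```

Request:
apply_moves:
  plan: [0,0,0,0,0,0,0,0,0,0,0,0,0,0,0,0,0,0,0.2,0,0,0,0.6,0,0,0,0.8,0,0,0,0.2,0,0,0,0,0]
  grip: 0.14

```text
time_s: 14.78
position: [0.4932, 0.0475, 0.0986]
tcp_rot: [[-0.308, 0.951, 0.002], [0.951, 0.308, -0.0], [-0.001, 0.002, -1.0]]
force: [-0.3, 0.3, 0.8]
opening: 0.433
grasp_force: 0.0
```

Request:
apply_moves:
  plan: [-0.22,-0.7,0,-0.87,-0.22,-0.7,0,-0.87,-0.22,-0.7,0,-0.87,-0.22,-0.7,0,-0.87,-0.22,-0.7,0,-0.87,-0.22,-0.7,0,-0.87,-0.22,-0.7,-0.3,-0.87,-0.22,-0.7,-0.3,-0.87,-0.22,-0.71,-0.3,-0.88,0,0,0,0,0,0,0,0]
  grip: -0.2

```text
time_s: 16.15
position: [0.3929, -0.2668, 0.0519]
tcp_rot: [[0.87, 0.494, -0.002], [0.494, -0.87, 0.003], [-0.001, -0.003, -1.0]]
force: [0.0, 0.0, 0.1]
opening: 0.6
grasp_force: 0.0
```

Run:
```python
from fit import *
p,d=bot.capture("scene"); cv2.imwrite("pics/scene3.png",cv2.resize(p[180:330,90:350],None,fx=3,fy=3)[...,::-1])
```

```text
(no output)
```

View pics/scene3.png

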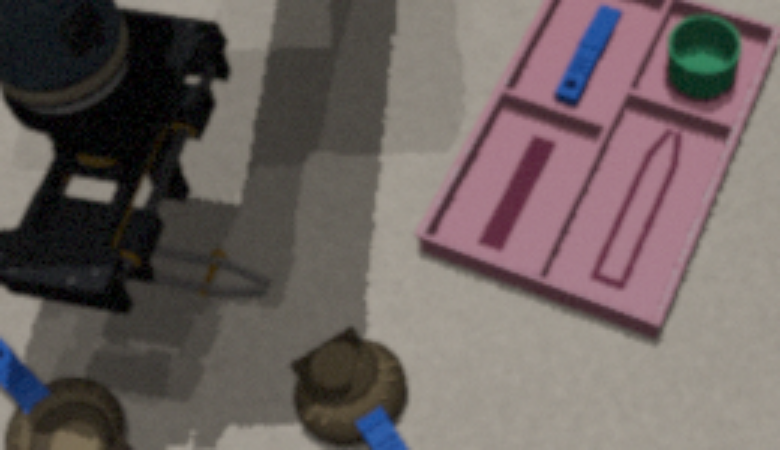

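Wedge 1 lies on its outline at (590,55) and the dish is fine. The opener's jaw tip is at (268,290) and its screw at (213,272), so I'll check its position from those.

Run:
```python
from h import *
print(ray("scene",179,276.5,.006),ray("scene",161,270.5,.007))
c=np.array([.393,-.267]);a=np.radians(29.5);print(c+.065*np.array([np.cos(a),np.sin(a)]),c+.024*np.array([np.cos(a),np.sin(a)])+.001*np.array([-np.sin(a),np.cos(a)]))
```

```text
[ 0.45498296 -0.23642074  0.006     ] [ 0.41757325 -0.25117885  0.007     ]
[ 0.44957312 -0.23499247] [ 0.41339611 -0.25431148]
```

Request:
apply_moves:
  plan: [0.02,0,-0.5,0,0,0,-0.35,0,0,0,-0.11,0,0,0,0,0,0,0,0,0]

```text
time_s: 16.82
position: [0.3952, -0.2679, 0.0054]
tcp_rot: [[0.87, 0.494, 0.001], [0.494, -0.87, -0.001], [0.0, 0.001, -1.0]]
force: [-0.6, -0.8, -0.0]
opening: 0.599
grasp_force: 0.0
```

Request:
apply_moves:
  plan: [0,0,0,0,0,0,0,0,0,0,0,0,0,0,0,0,0,0,0,0,0,0,0,0,0,0,0,0]
  grip: 1

```text
time_s: 17.7
position: [0.3946, -0.2678, 0.0049]
tcp_rot: [[0.87, 0.493, -0.0], [0.493, -0.87, 0.0], [-0.0, -0.0, -1.0]]
force: [-0.6, 0.9, 4.6]
opening: 0.272
grasp_force: 29.9
```

Request:
apply_moves:
  plan: [0,0,0.4,0,0,0,0.6,0,0,0,0.7,0,0.47,0.53,0,0.87,0.47,0.53,0,0.87,0.47,0.53,0,0.87,0.47,0.53,0,0.87,0.47,0.53,0,0.87,0.47,0.53,0,0.87,0.47,0.53,0,0.87,0.47,0.53,0,0.87,0.47,0.53,0,0.88]

```text
time_s: 19.2
position: [0.607, -0.0285, 0.0892]
tcp_rot: [[-0.313, 0.95, -0.0], [0.95, 0.313, 0.0], [0.0, -0.0, -1.0]]
force: [-0.2, -0.8, -1.1]
opening: 0.268
grasp_force: 29.9
```

Request:
apply_moves:
  plan: [0,0,0,0,0,0,0,0]

```text
time_s: 19.45
position: [0.6055, -0.0295, 0.0892]
tcp_rot: [[-0.308, 0.952, -0.002], [0.952, 0.308, 0.0], [0.0, -0.002, -1.0]]
force: [-0.3, 0.2, -1.4]
opening: 0.266
grasp_force: 29.9
```

Run:
```python
from fit import *
p,d=bot.capture("scene"); cv2.imwrite("pics/scene4.png",cv2.resize(p[130:310,190:410],None,fx=3,fy=3)[...,::-1])
```

```text
(no output)
```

View pics/scene4.png

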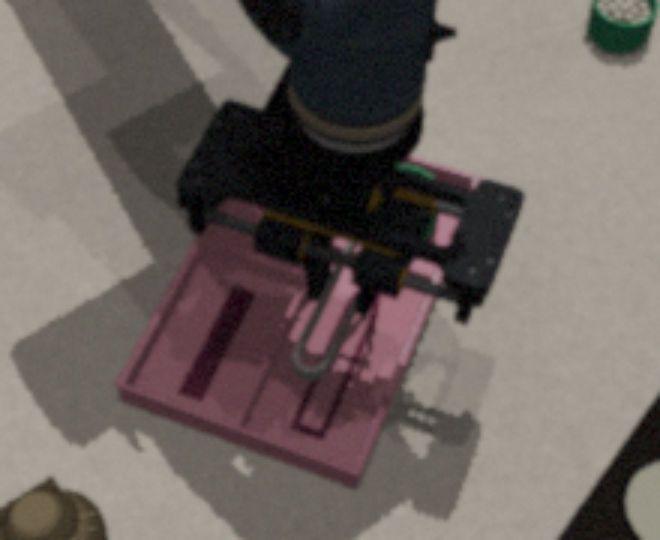

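The opener hangs level over its bay with its bow at (312,365).

Request:
apply_moves:
  plan: [0,0,-0.5,0,0,0,-0.5,0,0,0,-0.4,0,0,0,-0.12,0,0,0,-0.05,0,0,0,-0.03,0,0,0,0,0,0,0,0,0]

```text
time_s: 20.5
position: [0.6067, -0.0294, 0.0103]
tcp_rot: [[-0.308, 0.951, 0.001], [0.951, 0.308, -0.0], [-0.001, 0.001, -1.0]]
force: [-0.2, 0.2, -1.2]
opening: 0.271
grasp_force: 29.9
```

Request:
apply_moves:
  plan: [0,0,-0.02,0,0,0,0,0,0,0,0,0]

```text
time_s: 20.88
position: [0.6065, -0.0294, 0.009]
tcp_rot: [[-0.308, 0.951, 0.0], [0.951, 0.308, -0.0], [-0.0, 0.0, -1.0]]
force: [0.0, 0.4, 1.2]
opening: 0.27
grasp_force: 29.9
```

Request:
apply_moves:
  plan: [0,0,0,0,0,0,0,0,0,0,0,0,0,0,0,0,0,0,0.2,0,0,0,0.6,0,0,0,0.8,0,0,0,0.3,0,0,0,0,0]
  grip: 0.0

```text
time_s: 22.0
position: [0.607, -0.0296, 0.1051]
tcp_rot: [[-0.308, 0.951, 0.003], [0.951, 0.308, -0.001], [-0.001, 0.002, -1.0]]
force: [0.1, -0.4, -0.1]
opening: 0.5
grasp_force: 0.0
```

Request:
apply_moves:
  plan: [-0.04,-0.84,0,0.65,-0.04,-0.84,0,0.65,-0.04,-0.84,0,0.65,-0.04,-0.84,0,0.65,-0.04,-0.84,0,0.65,-0.04,-0.84,0,0.65,-0.04,-0.85,-0.5,0.65,-0.03,-0.85,-0.5,0.66,0,0,0,0,0,0,0,0]

```text
time_s: 23.25
position: [0.5898, -0.3653, 0.0521]
tcp_rot: [[-0.94, 0.342, -0.002], [0.342, 0.94, 0.003], [0.003, 0.002, -1.0]]
force: [-0.4, 0.3, 0.3]
opening: 0.501
grasp_force: 0.0
```

Run:
```python
from fit import *
p,d=bot.capture("scene"); cv2.imwrite("pics/scene5.png",cv2.resize(p[150:420,110:370],None,fx=2.2,fy=2.2)[...,::-1])
```

```text
(no output)
```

View pics/scene5.png

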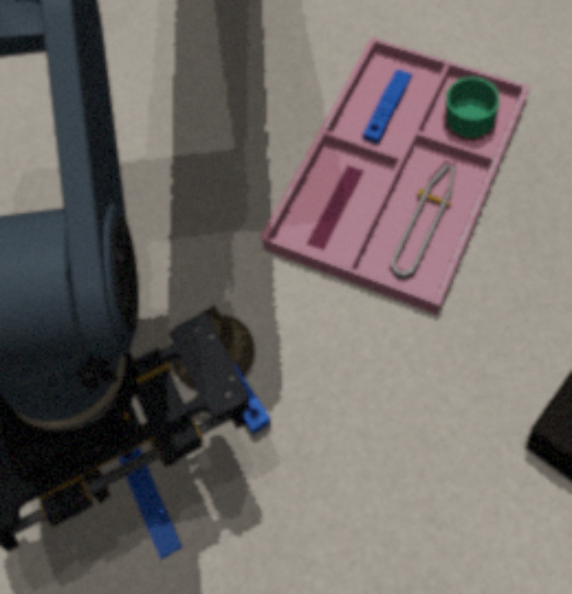

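The opener lies in its bay at (425,220). The gripper straddles wedge 2 at (150,500), and its body will clear the oyster by more than 40 mm.

Request:
apply_moves:
  plan: [0.02,-0.02,-0.5,0,0,0,-0.35,0,0,0,-0.12,0,0,0,0,0,0,0,0,0]

```text
time_s: 23.92
position: [0.5924, -0.3677, 0.0061]
tcp_rot: [[-0.94, 0.341, 0.001], [0.341, 0.94, -0.001], [-0.001, -0.001, -1.0]]
force: [-0.5, -1.3, -0.0]
opening: 0.501
grasp_force: 0.0
```

Request:
apply_moves:
  plan: [0,0,0,0,0,0,0,0,0,0,0,0,0,0,0,0,0,0,0,0,0,0,0,0,0,0,0,0]
  grip: 1

```text
time_s: 24.8
position: [0.5919, -0.3675, 0.0055]
tcp_rot: [[-0.94, 0.341, 0.0], [0.341, 0.94, -0.0], [-0.0, -0.0, -1.0]]
force: [-1.1, 0.7, 1.4]
opening: 0.203
grasp_force: 30.0
```

Request:
apply_moves:
  plan: [0,0,0.4,0,0,0,0.6,0,0,0,0.7,0,-0.16,0.75,0,-0.65,-0.16,0.75,0,-0.65,-0.16,0.75,0,-0.65,-0.16,0.75,0,-0.65,-0.16,0.75,0,-0.65,-0.15,0.75,0,-0.65,-0.15,0.75,0,-0.65,-0.15,0.75,0,-0.66,0,0,0,0]

```text
time_s: 26.3
position: [0.5283, -0.0649, 0.0913]
tcp_rot: [[-0.312, 0.95, -0.001], [0.95, 0.312, 0.001], [0.001, -0.001, -1.0]]
force: [1.0, -0.5, 0.0]
opening: 0.201
grasp_force: 30.0
```

Request:
apply_moves:
  plan: [0,0,0,0,0,0,-0.4,0,0,0,-0.4,0,0,0,0,0,0,0,0,0]

```text
time_s: 26.92
position: [0.5301, -0.0685, 0.0508]
tcp_rot: [[-0.307, 0.952, 0.001], [0.952, 0.307, -0.001], [-0.001, 0.001, -1.0]]
force: [0.9, -0.1, -0.3]
opening: 0.202
grasp_force: 30.0
```

Lower to about 0.0097, then release.

Request:
apply_moves:
  plan: [0,0.02,-0.4,0,0,0,-0.3,0,0,0,-0.07,0,0,0,-0.03,0,0,0,0,0,0,0,0,0]

```text
time_s: 27.68
position: [0.5296, -0.0665, 0.0107]
tcp_rot: [[-0.308, 0.951, 0.001], [0.951, 0.308, -0.0], [-0.001, 0.001, -1.0]]
force: [0.3, 0.4, -1.1]
opening: 0.2
grasp_force: 30.0
```

Request:
apply_moves:
  plan: [0,0,-0.02,0,0,0,0,0,0,0,0,0]

```text
time_s: 28.05
position: [0.5294, -0.0664, 0.0094]
tcp_rot: [[-0.308, 0.951, 0.0], [0.951, 0.308, -0.0], [-0.0, 0.0, -1.0]]
force: [0.2, -0.1, 1.1]
opening: 0.205
grasp_force: 30.0
```

Request:
apply_moves:
  plan: [0,0,0,0,0,0,0,0,0,0,0,0,0,0,0,0,0,0,0.2,0,0,0,0.6,0,0,0,0.8,0,-0.3,-0.8,0.8,0,-0.3,-0.8,0.5,0,-0.3,-0.8,0,0,-0.3,-0.8,0,0,0,0,0,0]
  grip: 0.14

```text
time_s: 29.55
position: [0.4689, -0.2292, 0.1552]
tcp_rot: [[-0.304, 0.953, 0.001], [0.953, 0.304, -0.002], [-0.002, 0.001, -1.0]]
force: [0.9, -0.4, -0.4]
opening: 0.425
grasp_force: 0.0
```

Run:
```python
from fit import *
p,d=bot.capture("scene"); cv2.imwrite("pics/scene6.png",p[...,::-1])
W=cloud("scene",d); p=p.astype(int); T=[.5509,.0032,np.radians(107.9)]; c,s=np.cos(T[2]),np.sin(T[2])
dx=W-[T[0],T[1],0]; X=dx[...,0]*c+dx[...,1]*s; Y=-dx[...,0]*s+dx[...,1]*c
k=(p[...,2]>p[...,0]+40)&(p[...,2]>p[...,1]+25)
for sg in(-1,1):
    m=k&(X*sg>0)&(abs(X)<.13)&(Y>0)&(Y<.086); print("wedge",m.sum(),np.round([X[m].min(),X[m].max(),Y[m].min(),Y[m].max(),W[m][:,2].max()],3))
K=p[...,1]>p[...,0]+20; m=K&(X>.02)&(X<.13)&(Y<0)&(Y>-.1); print("dish",np.round([X[m].min(),X[m].max(),Y[m].min(),Y[m].max(),W[m][:,2].max()],3))
q=run("dish_empty",[.566,.094,0]); e=q[:2]-T[:2]; print("dish tray",e[0]*c+e[1]*s,-e[0]*s+e[1]*c)
```

```text
wedge 351 [-0.112 -0.012  0.033  0.051  0.02 ]
wedge 262 [0.016 0.114 0.032 0.051 0.018]
dish [ 0.052  0.13  -0.068 -0.017  0.045]
dish_empty [0.5638 0.0949] 1.6 res 0.124 {'scene': array([0.564, 0.095, 0.028])}
dish tray 0.0833186733172354 -0.04047350892702224
```

View pics/scene6.png

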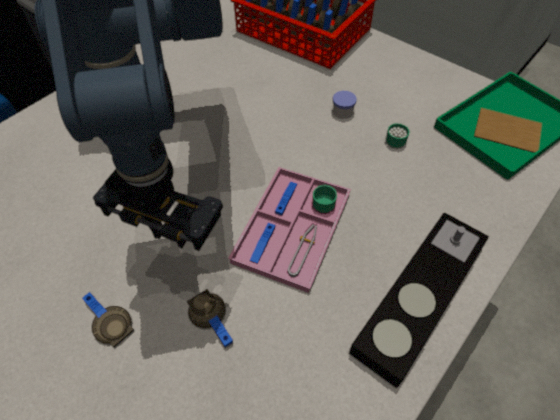

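All four pieces lie in their bays: wedges at (286,198) and (263,242), dish at (324,199), opener at (302,250). The oysters, tub and bead dish are where they began.

```bash
python3 -c "
from rig import bot
print(bot.hand_in())"
```

```text
the job is handed in; nothing more can be done
None
```

I put both loose wedges, the opener and the empty dish in their own bays and handed the job in. In the last picture all four were in place and the oysters, bead dish and tub looked unmoved; the hand-in returned no verdict.

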